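Close the leak-test chamber and set its bleed screw

TASK

Get the vacuum leak-test station ready for a pouch check: lower the loose lid onto the open round chamber so that it sits fully home and level, without dropping it, and let go of it. Then turn the winged bleed screw clockwise until it seats, back it off a quarter turn, and finish still gripping the screw there, holding it steady with the lid left in place; leave the bowl, the jar and the brush where they are.

Things in the scene. Friction and masses are not known exactly. Their poses are not given: they have to be found in the camera images.
- lid_knob (a point): Loose round lid: aluminium flange 132 mm across, 6 thick; under it a plug 106 across, 10 deep, lower edge bevelled 3; on top an upright round black knob 24 across, 44 tall. 0.25 to 0.46 kg. Starts standing on its plug on the table. Point on the lid's axis in the knob: 26 mm above the flange's top face, 32 above its underside, 18 below the knob's top, 42 above the table at the start. z up.
- chamber_rim (a point): Centre of the open mouth of the round aluminium chamber, level with the top of its rim, 60 mm above the table. Chamber 120 mm across outside, 112 inside, 44 deep; the lid's plug goes inside and its flange rests on the rim (lid_knob then 32 mm above this point). x, y: axes of the station's base plate, y along its length from the screw towards the chamber.
- station: White base plate 160 x 310 x 10 mm, fixed to the table, that carries the chamber and the screw; origin at the centre of its underside. In its frame the chamber's axis is at y = +80 mm, the screw's at y = -80 mm (x = 0). Also a pressure gauge lying face up (42 mm across, top 33 mm above the table, at x = +50, y = -15 mm) and a low pipe.
- screw_grip (a point): Winged steel bleed screw, upright, on a square block. Wing: upright flat bar 44 mm long, 13 thick, 34 tall, above a collar 40 across. Point on the screw's axis, at the height to grip: 91 mm above the table, 11 below the wing's top, 21 above the collar. x along the wing (to the end with a small dark dot), y across its flats (close the fingers along y). Turns with the screw; never rises or sinks.
- bleed_screw (a joint): Angle of the bleed screw (rad), growing clockwise seen from above (tightening), from 0 (stop, open) to 3.14 (stop: seated, wing along the plate's x, dot to -x); wing's yaw = plate's yaw minus this. Starts at 0.9 to 2.2. A quarter turn off the seat is 1.57 (wing along the plate's y, dot to -y, away from the chamber). Friction 0.05 N m keeps it where it is left; no spring.
- bowl_rim (a point): Bystander: small steel bowl, 110 mm across, 50 mm high; centre of its mouth. To be left alone.
- jar_mid (a point): Bystander: white jar, 60 mm across, 90 mm high; its middle. To be left alone.
- brush_grip (a point): Bystander: small hand brush, 180 mm long, lying on the table; a point on its handle. To be left alone.
Things that resemble listed ones, but are neither listed nor needed, are in the scene too. Leave any blue or pink look-alike of the part that bears lid_knob alone.

How it is judged:
On the way, in this order (a step that is already met when the one before it is completed fails the run):
1. the lid sits home and level on the chamber, let go (horizontal distance between lid_knob and chamber_rim below 0.006 m and z of lid_knob in the frame of chamber_rim between 0.029 and 0.035 m and angle between lid_knob's own z axis and vertical below 0.04 rad and contact force between each of the fingers, the arm and lid below 0.1 N), for 0.2 s.
2. the bleed screw is turned clockwise until it seats (value of joint bleed_screw above 3.07 rad), for 0.1 s.
At the end, for the whole second after the job is handed in: Lid on the chamber (within 6 mm of centred, lid_knob 29 to 35 mm above the rim, within 0.04 rad of level), robot not touching it; bleed screw, seated before, now stands 1.57 +- 0.22 rad short of its seat, still (under 0.1 rad/s) and gripped by the fingers (over 2 N) (all of step 1 and value of joint bleed_screw between 1.35 and 1.79 rad and velocity of joint bleed_screw between -0.1 and 0.1 rad/s and contact force between the fingers and bleed_screw above 2 N); the arm keeps its last pose, push and grip.
It fails at once if the lid is dropped (moves faster than 0.6 m/s with the fingers off it) (linear speed of lid above 0.6 m/s and contact force between the fingers and lid below 0.1 N).
It fails at once if bowl, jar or brush moved over 30 mm (distance of any of bowl_rim, jar_mid, brush_grip from where it was at the start of the episode above 0.03 m).
It also fails if it takes over 58 s, if anything falls off the work surface, if the arm or the gripper's body presses on something with over 40 N, if the wrist force passes 120 N, or if a joint passes its speed limit or range.

ROBOT

A 6-joint arm with a two-finger parallel gripper is mounted at the origin on the work surface. World frame = base frame: x ahead of the robot, y to its left, z up, the work surface at z = 0. Lengths are in m, angles in rad, forces in N, time in s.
With the tool pointing down it reaches from about 0.225 to 0.875 m from the base axis. Payload 3.4 kg.
Tool frame: the origin (TCP) lies midway between the tips of the shut fingers; the grasp point (between the pads) lies 19 mm behind it (manip.pinch_z is the z of the grasp point in the tool frame, in m); z points along the fingers, x is the direction in which the jaws open and shut, and the axes are right-handed (so a half turn about z gives the same grasp; the last joint's range is limited). The gripper opens to 85 mm and grips with 20 to 120 N. Pads are 22 mm wide; open, the fingers measure 114 mm over their backs; the gripper's body (76 mm by 85 mm) begins 54 mm behind the grasp point. The pads swing forward as they close: fully open they stand 13 mm farther back than shut.
Start: joints at [-1.451, 0.276, 1.505, -0, 1.361, -0.121], TCP at [0.137, -0.558, 0.231] pointing down, gripper open.
Joint ranges: [-2.89, 2.89], [-0.75, 2.08], [0.22, 2.7], [-1.18, 4.32], [0.11, 2.71], [-2.7, 2.7]. Speed limits (rad/s): [2.57, 2.57, 3.14, 3.14, 3.14, 3.14].

INTERFACE

Orientations are given as a unit quaternion [w, x, y, z].
In Python, from rig import manip gives the robot as it stands. The module is installed in compiled form; this text tells all that it offers.
- The arm moves only by the tool drive_tool, never from a script. Its argument "steps" is a list of rows, each a list of 5 numbers: the shift along the tool's x, y, z in mm, then the turn about the tool's z in rad, then the gripper command: -1 is shut, 1 is fully open, values between are in proportion. A call has 1 to 5 rows; each row is the pose to reach, as a shift and turn from the pose measured when the call began, along the tool's axes at that moment; what a row does not reach only later rows make up. A row lasts 1/10 s, in which the tool goes at most 50 mm and 8.59 degrees, less where a joint would pass 70% of its speed; a pose out of reach is approached as far as the arm can. A call with a gripper value outside its range is refused whole. The fingers move at their own pace and stop on an object; "squeeze" is the grip in N (left out, the last holds). Time passes only in rows, so rows that repeat a pose let the fingers close. It gives the time, the measured TCP pose, the force and the opening at its end, in the units of the state.
- manip.get_state(): the state, without advancing time (a new reading comes with each control period).
- manip.get_image(name): name is "scene" or "top"; returns the picture (480x640x3 uint8, blue, green, red); there is no depth.
- manip.get_calibration(name): a dict with "camera_matrix" (3x3 intrinsics, pixels), "rvec" (rotation vector, rad) and "tvec" (3), from world to camera coordinates, as OpenCV has them. Camera axes: x right, y down, z forward; pixel columns grow to the right and rows downward; lengths in m; the calibration is good to about 2 mm. A picture is of the moment at which its call begins. get_calibration takes no time and is no camera call.
- manip.sign_off(): hands the job in, once; it reports no verdict.
Trained networks look in the newest picture that a camera, given by its name, has taken for a name from the list of things; names that differ only in an ending like _2 or _b are one class to them, and where a whole thing is asked for, a point or a joint stands for the part that bears it (a point fixed in the world has none). Each returns a list of dicts, best first, with "conf" (0 to 1); they miss things now and then, are a little off and sometimes report something else, mostly with a low value. They report only what shows in the picture. A call takes as long as a camera call. They do not tell look-alikes from the thing itself.
- manip.masks_of(camera, name): "pixels" (480x640 bool, what is visible of it) and "location" ([column, row] in pixels, amid what is visible of it).
The state is a dict: "clock": time; "qpos": joint angles; "qd": joint speeds; "effort": joint torques, N m; "position": TCP position; "ee_rot": TCP orientation; "contact_force": force on the tool from outside, world axes, zero at the start; "moment": the same for the moment, N m; "width": finger opening in m.
Only numpy, scipy, OpenCV 4.12 (cv2) and the standard library are available. Lean on these libraries where they do the work, as an engineer would, in place of code of your own. Each camera call takes 0.05 s, during which the arm holds its last target.

## Working session

There is one attempt and no reset: what is moved stays moved. The work goes in short steps, Python scripts to look and compute and a tool call to move; the robot and the scene stay as the last step left them, time stands still between calls to the robot, and variables do not carry over. Pictures are saved under pics/ and viewed, and the job is handed in when it is done.

Besides the shell and the picture viewer there is one more tool, called as name(argument=value, ...), one argument or row to a line, values as JSON. drive_tool: Moves the arm, as the interface text tells. Its arguments: {"type":"object","properties":{"steps":{"type":"array","items":{"type":"array","items":{"type":"number"}}},"squeeze":{"type":"number"}},"required":["steps"]}

```bash
mkdir -p pics; ls; python3 - <<'E'
from rig import manip
import cv2
for n in ["scene","top"]:
    im=manip.get_image(n); cv2.imwrite(f"pics/{n}0.png",im)
    c=manip.get_calibration(n); print(n,c)
s=manip.get_state(); print(s, manip.pinch_z)
E
```

```text
pics
scene {'camera_matrix': array([[433.48732048,   0.        , 315.51481696],
       [  0.        , 433.48732048, 246.08262287],
       [  0.        ,   0.        ,   1.        ]]), 'rvec': array([ 2.16708668,  0.77785629, -0.3643052 ]), 'tvec': array([-0.45010466, -0.18544728,  1.54677688])}
top {'camera_matrix': array([[537.31444283,   0.        , 320.59157145],
       [  0.        , 537.31444283, 243.6308555 ],
       [  0.        ,   0.        ,   1.        ]]), 'rvec': array([ 2.12722504, -2.16152074,  0.11209945]), 'tvec': array([0.02009327, 0.58991424, 1.49493215])}
{'clock': 0.1, 'qpos': array([-1.45097323e+00,  2.76547569e-01,  1.50598638e+00,  3.42755516e-06,
        1.36070295e+00, -1.21010029e-01]), 'qd': array([ 0.00143531, -0.00081546, -0.00161733,  0.00075282,  0.00086288,
        0.00048839]), 'effort': array([ 7.05063812e-04, -4.17700124e+01, -2.46406263e+01, -2.03965074e-04,
        5.84721740e-03,  4.69510852e-06]), 'position': array([ 0.13707932, -0.55794813,  0.23052522]), 'ee_rot': array([-5.82855296e-04,  7.86927650e-01, -6.17044729e-01, -5.79795362e-04]), 'contact_force': array([-0.2881804 , -0.74955795, -0.06325619]), 'moment': array([0.00054213, 0.01112936, 0.00954705]), 'width': 0.08547899039501798} -0.0187
```

View pics/scene0.png

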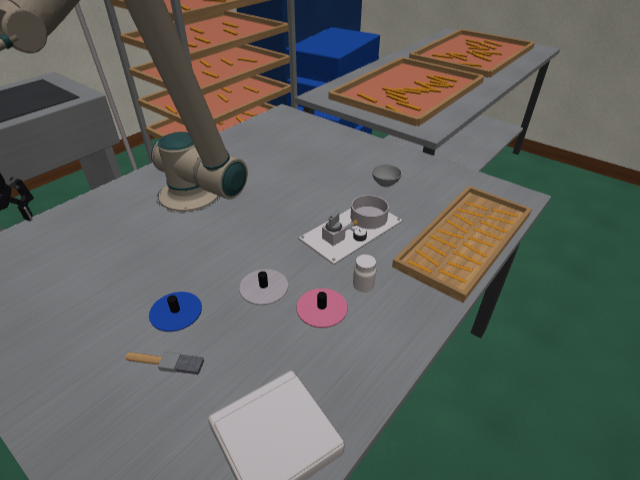

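View pics/top0.png

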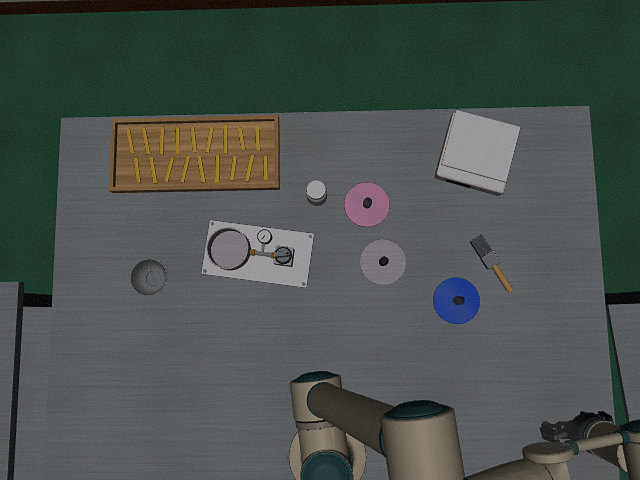

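```bash
cat > h.py <<'E'
import numpy as np, cv2
from rig import manip
from scipy.optimize import least_squares
CAL={n:manip.get_calibration(n) for n in("scene","top")}
def ray(n,uv):
    c=CAL[n];R=cv2.Rodrigues(c["rvec"])[0]
    p=cv2.undistortPoints(np.array([[uv]],float),c["camera_matrix"],None)[0,0]
    return -R.T@c["tvec"], R.T@np.array([p[0],p[1],1])
def onz(n,uv,z):
    o,d=ray(n,uv); return o+d*(z-o[2])/d[2]
def proj(n,P):
    c=CAL[n];return cv2.projectPoints(np.array(P,float).reshape(-1,3),c["rvec"],c["tvec"],c["camera_matrix"],None)[0][:,0]
def tri(uv1,uv2):
    o1,d1=ray("scene",uv1);o2,d2=ray("top",uv2);d1/=np.linalg.norm(d1);d2/=np.linalg.norm(d2)
    t=np.linalg.lstsq(np.c_[d1,-d2],o2-o1,rcond=None)[0]
    a=o1+t[0]*d1;b=o2+t[1]*d2;return (a+b)/2,np.linalg.norm(a-b)
def crop(n,im,u,v,r,s,out):
    c=cv2.resize(im[max(0,v-r):v+r,max(0,u-r):u+r],None,fx=s,fy=s,interpolation=cv2.INTER_CUBIC);cv2.imwrite(out,c)
def world2tool(dw):
    q=manip.get_state()["ee_rot"]
    from scipy.spatial.transform import Rotation as R
    return R.from_quat([q[1],q[2],q[3],q[0]]).inv().apply(dw)
E
python3 - <<'E'
from h import *
ims={n:manip.get_image(n) for n in("scene","top")}
for n in ims:
    for t in["lid_knob","chamber_rim","station","screw_grip","bowl_rim","jar_mid","brush_grip"]:
        for r in manip.masks_of(n,t)[:4]:
            m=r["pixels"].astype(np.uint8); print(n,t,round(r["conf"],2),np.round(r["location"],1),m.sum(),cv2.boundingRect(m), np.round(onz(n,r["location"],0.02),3))
            np.save(f"pics/m_{n}_{t}_{int(r['location'][0])}.npy",m)
c=[cv2.resize(ims["top"][225:295,340:430],(540,420),interpolation=3),cv2.resize(ims["top"][200:300,190:330],(588,420),interpolation=3)]
cv2.imwrite("pics/c1.png",c[0]);cv2.imwrite("pics/c2.png",c[1])
cv2.imwrite("pics/c3.png",cv2.resize(ims["scene"][180:270,290:410],(800,600),interpolation=3))
E
```

```text
scene lid_knob 0.95 [320. 308.] 1565 (297, 289, 50, 39) [ 0.71  -0.134  0.02 ]
scene lid_knob 0.8 [263.8 287.7] 1360 (239, 270, 49, 36) [ 0.548 -0.174  0.02 ]
scene lid_knob 0.7 [175.  311.3] 1650 (149, 292, 53, 40) [ 0.432 -0.377  0.02 ]
scene chamber_rim 0.79 [353.2 227.4] 3490 (299, 196, 103, 68) [0.579 0.192 0.02 ]
scene chamber_rim 0.49 [363.5 271.5] 756 (353, 255, 23, 38) [0.719 0.047 0.02 ]
scene station 0.58 [351.1 228.4] 3523 (300, 196, 102, 69) [0.577 0.183 0.02 ]
scene screw_grip 0.65 [335.1 222.7] 120 (328, 214, 11, 15) [0.52  0.175 0.02 ]
scene screw_grip 0.34 [349.5 227.6] 3430 (300, 195, 101, 69) [0.571 0.184 0.02 ]
scene bowl_rim 0.83 [385.1 174.1] 520 (372, 165, 30, 23) [0.483 0.528 0.02 ]
scene jar_mid 0.97 [366.7 274.3] 675 (353, 256, 23, 36) [0.732 0.044 0.02 ]
scene brush_grip 0.85 [174.6 360.6] 1050 (127, 353, 77, 23) [ 0.554 -0.468  0.02 ]
top lid_knob 0.88 [365.5 208. ] 1559 (343, 183, 47, 44) [ 0.695 -0.121  0.02 ]
top lid_knob 0.87 [454.2 303.2] 1652 (433, 277, 46, 47) [ 0.416 -0.365  0.02 ]
top lid_knob 0.74 [384.2 260.1] 1591 (360, 239, 45, 46) [ 0.542 -0.171  0.02 ]
top chamber_rim 0.88 [262.6 251.2] 5839 (202, 220, 112, 67) [0.573 0.179 0.02 ]
top station 0.56 [257.6 253.3] 5785 (202, 221, 112, 67) [0.568 0.193 0.02 ]
top screw_grip 0.44 [282.1 252.6] 174 (275, 248, 16, 14) [0.568 0.123 0.02 ]
top bowl_rim 0.98 [150.9 276.1] 1217 (129, 258, 40, 41) [0.507 0.502 0.02 ]
top jar_mid 0.91 [316.7 193.2] 453 (305, 179, 22, 27) [0.741 0.02  0.02 ]
top brush_grip 0.78 [488.2 254.7] 696 (470, 235, 42, 57) [ 0.552 -0.467  0.02 ]
```

View pics/c1.png

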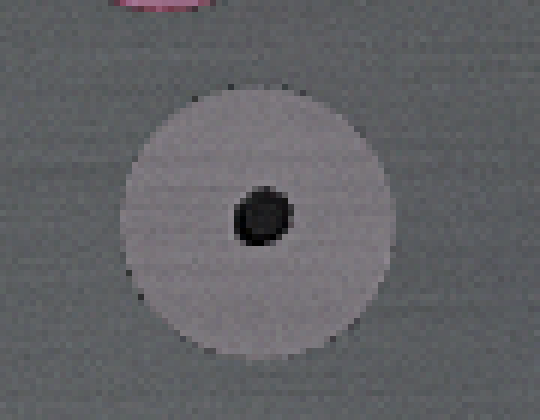

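View pics/c2.png

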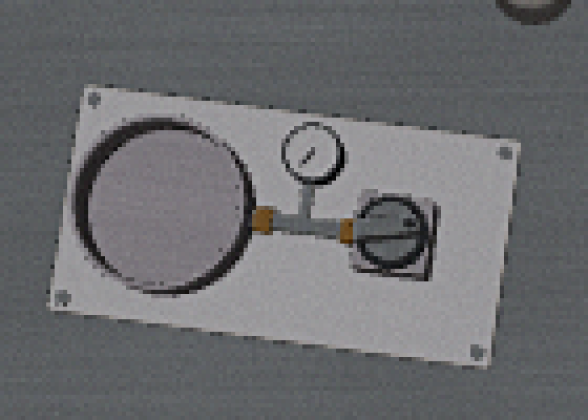

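View pics/c3.png

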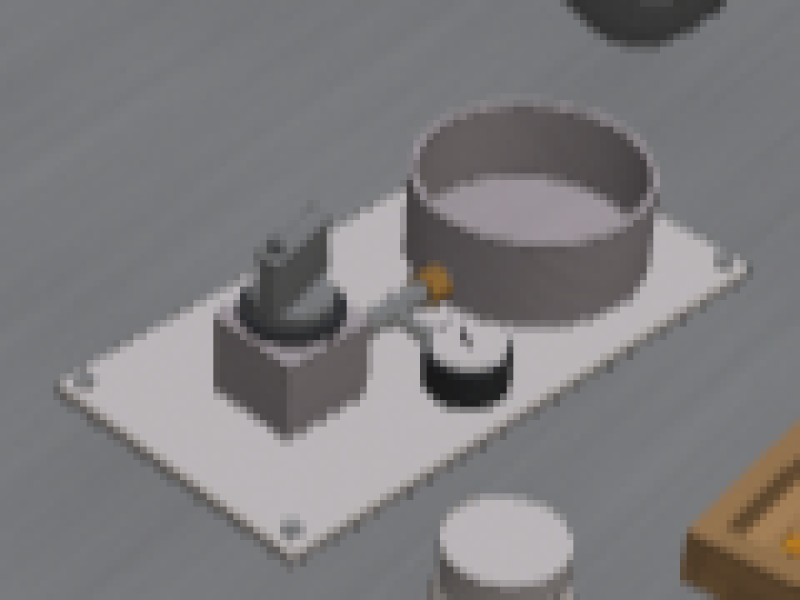

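```bash
cat > fit.py <<'E'
from h import *
ims={n:cv2.imread(f"pics/{n}0.png") for n in("scene","top")}
def blob(n,box,k=4):
    x,y,w,h=box;g=cv2.GaussianBlur(cv2.resize(ims[n][y:y+h,x:x+w,2],None,fx=k,fy=k,interpolation=cv2.INTER_LINEAR),(0,0),2)
    t,b=cv2.threshold(g,0,255,cv2.THRESH_BINARY+cv2.THRESH_OTSU)
    cs,_=cv2.findContours(b,cv2.RETR_EXTERNAL,cv2.CHAIN_APPROX_NONE);c=max(cs,key=cv2.contourArea)
    return (c[:,0]+0.5)/k-0.5+[x,y]
C={}
# lid
for n,b in(("scene",(229,258,70,55)),("top",(352,228,62,66))):
    C[n]=blob(n,b); C[n]=cv2.convexHull(C[n].astype(np.float32))[:,0]
    e=cv2.fitEllipse(C[n]);print(n,"lid ellipse",e)
def circ(c,z,r,k=90):
    a=np.linspace(0,2*np.pi,k,endpoint=False);return np.c_[c[0]+r*np.cos(a),c[1]+r*np.sin(a),np.full(k,z)]
for n in C:
    # top edge circle: compare hull of projected flange (z .010 and .016) with contour by ellipse centre
    def f(p):
        H=cv2.convexHull(np.r_[proj(n,circ(p,.016,.066)),proj(n,circ(p,.010,.066))].astype(np.float32))[:,0]
        e=cv2.fitEllipse(H);e0=cv2.fitEllipse(C[n]);return np.array(e[0])-e0[0]
    s=least_squares(f,[.54,-.17]);print(n,"lid xy",s.x)
# plate corners
P=[]
for n,b in(("scene",(290,185,122,85)),("top",(192,205,132,92))):
    c=blob(n,b);H=cv2.convexHull(c.astype(np.float32));np.save(f"pics/pl_{n}.npy",H)
    H,area=H,cv2.contourArea(H)
    if n=="top":
        q=cv2.minAreaRect(H);bp=cv2.boxPoints(q)
        w=np.array([onz(n,u,.01) for u in bp]);print(np.round(bp,1));print(np.round(w,4))
        print("centre",w.mean(0),"len",[np.linalg.norm(w[i]-w[i-1]) for i in range(4)],[np.degrees(np.arctan2(*(w[i]-w[i-1])[[1,0]])) for i in range(4)])
E
python3 fit.py
```

```text
Traceback (most recent call last):
  File "fit.py", line 12, in <module>
    e=cv2.fitEllipse(C[n]);print(n,"lid ellipse",e)
cv2.error: OpenCV(4.12.0) /io/opencv/modules/imgproc/src/shapedescr.cpp:361: error: (-201:Incorrect size of input array) There should be at least 5 points to fit the ellipse in function 'fitEllipseNoDirect'
```

```bash
sed -i 's/    t,b=cv2.thr/    g=np.maximum(g,np.percentile(g,12)).astype(np.uint8)\n    t,b=cv2.thr/; s/(229,258,70,55)/(232,262,62,46)/' fit.py; python3 fit.py
```

```text
scene lid ellipse ((263.33489990234375, 285.8077392578125), (34.271236419677734, 48.44213104248047), 82.6380386352539)
top lid ellipse ((382.472900390625, 261.7547607421875), (45.03529739379883, 45.87742614746094), 114.8620376586914)
scene lid xy [ 0.54 -0.17]
top lid xy [ 0.53843628 -0.16788342]
[[200.8 273.6]
 [208.  219. ]
 [313.7 233. ]
 [306.5 287.5]]
[[0.5123 0.36   0.01  ]
 [0.6725 0.341  0.01  ]
 [0.6253 0.0309 0.01  ]
 [0.4671 0.0537 0.01  ]]
centre [0.56929937 0.19636975 0.01      ] len [np.float64(0.3096847546367288), np.float64(0.16124837142986587), np.float64(0.31366705865742334), np.float64(0.1598664311225831)] [np.float64(81.59978766351493), np.float64(-6.788574744696465), np.float64(-98.64116909296644), np.float64(171.79888791059625)]
```

```bash
sed -i 's/least_squares(f,\[.54,-.17\])/least_squares(f,[.54,-.17],diff_step=3e-2)/' fit.py; cat >> fit.py <<'E'
H=np.load("pics/pl_top.npy")
def corners(p):
    x,y,a=p;R=np.array([[np.cos(a),-np.sin(a)],[np.sin(a),np.cos(a)]])
    b=np.array([[.08,.155],[.08,-.155],[-.08,-.155],[-.08,.155]])@R.T+[x,y]
    return np.r_[np.c_[b,np.full(4,.01)],np.c_[b,np.zeros(4)]]
def st(p,l):
    x,y,a=p;c,s=np.cos(a),np.sin(a);return np.array([x+c*l[0]-s*l[1],y+s*l[0]+c*l[1],l[2] if len(l)>2 else 0])
if __name__=="__main__":
  def f(p):
    q=cv2.convexHull(proj("top",corners(p)).astype(np.float32))
    pts=cv2.approxPolyDP(H,.01,True)[:,0]
    return [cv2.pointPolygonTest(q,(float(u),float(v)),True) for u,v in pts]
  s=least_squares(f,[.569,.196,-.146],diff_step=1e-2,loss="soft_l1",f_scale=.5);print(s.x,np.std(s.fun))
  p=s.x
  print("chamber",st(p,[0,.08]),"screw",st(p,[0,-.08]))
  for n,(x0,y0,w,h) in(("scene",(290,180,120,90)),("top",(190,205,132,90))):
    k=6;im=cv2.resize(ims[n][y0:y0+h,x0:x0+w],None,fx=k,fy=k,interpolation=3)
    def dr(P,col):
        u=((proj(n,P)-[x0,y0]+.5)*k).astype(np.int32);cv2.polylines(im,[u],True,col,1)
    dr(corners(p)[:4],(0,255,0));c=st(p,[0,.08])
    dr(circ(c,.06,.056),(0,0,255));dr(circ(c,.06,.06),(255,0,0));dr(circ(c,.01,.06),(255,255,0))
    dr(circ(st(p,[0,-.08]),.07,.02),(0,0,255));dr(circ(st(p,[.05,-.015]),.033,.021),(0,0,255))
    cv2.imwrite(f"pics/ov_{n}.png",im)
E
python3 fit.py
```

```text
scene lid ellipse ((263.33489990234375, 285.8077392578125), (34.271236419677734, 48.44213104248047), 82.6380386352539)
top lid ellipse ((382.472900390625, 261.7547607421875), (45.03529739379883, 45.87742614746094), 114.8620376586914)
scene lid xy [ 0.53502086 -0.16349688]
top lid xy [ 0.53788363 -0.16603061]
[[200.8 273.6]
 [208.  219. ]
 [313.7 233. ]
 [306.5 287.5]]
[[0.5123 0.36   0.01  ]
 [0.6725 0.341  0.01  ]
 [0.6253 0.0309 0.01  ]
 [0.4671 0.0537 0.01  ]]
centre [0.56929937 0.19636975 0.01      ] len [np.float64(0.3096847546367288), np.float64(0.16124837142986587), np.float64(0.31366705865742334), np.float64(0.1598664311225831)] [np.float64(81.59978766351493), np.float64(-6.788574744696465), np.float64(-98.64116909296644), np.float64(171.79888791059625)]
[ 0.56981481  0.19603412 -0.14839388] 0.22320487269648695
chamber [0.5816428  0.27515491 0.        ] screw [0.55798682 0.11691334 0.        ]
```

```bash
ls pics
```

```text
c1.png
c2.png
c3.png
m_scene_bowl_rim_385.npy
m_scene_brush_grip_174.npy
m_scene_chamber_rim_353.npy
m_scene_chamber_rim_363.npy
m_scene_jar_mid_366.npy
m_scene_lid_knob_175.npy
m_scene_lid_knob_263.npy
m_scene_lid_knob_320.npy
m_scene_screw_grip_335.npy
m_scene_screw_grip_349.npy
m_scene_station_351.npy
m_top_bowl_rim_150.npy
m_top_brush_grip_488.npy
m_top_chamber_rim_262.npy
m_top_jar_mid_316.npy
m_top_lid_knob_365.npy
m_top_lid_knob_384.npy
m_top_lid_knob_454.npy
m_top_screw_grip_282.npy
m_top_station_257.npy
ov_scene.png
ov_top.png
pl_scene.npy
pl_top.npy
scene0.png
top0.png
```

View pics/ov_scene.png

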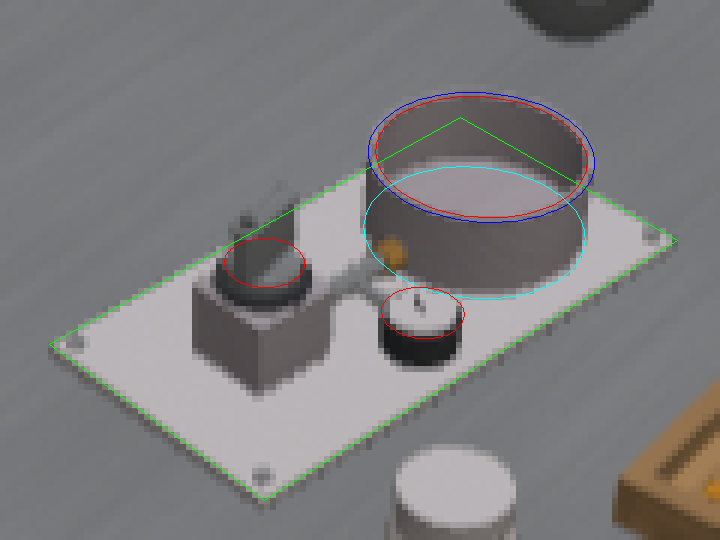

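View pics/ov_top.png

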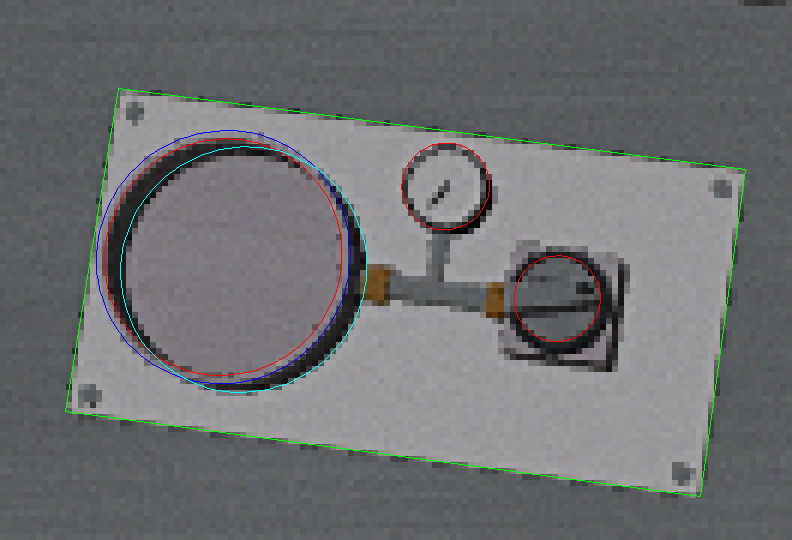

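```bash
cat > rim.py <<'E'
from h import *
from scipy.ndimage import map_coordinates
def circ(c,z,r,k=360):
    a=np.linspace(0,2*np.pi,k,endpoint=False);return np.c_[c[0]+r*np.cos(a),c[1]+r*np.sin(a),np.full(k,z)]
def rimscore(n,g,c,z=.06):
    v=0
    def s(r):
        u=proj(n,circ(c,z,r));return map_coordinates(g,[u[:,1],u[:,0]],order=1)
    mid=s(.058); return np.sum(np.clip(mid-s(.054),0,40))+np.sum(np.clip(mid-s(.0625),0,40)) , mid
if __name__=="__main__":
  for n in("scene","top"):
    g=cv2.GaussianBlur(cv2.imread(f"pics/{n}0.png")[:,:,1].astype(float),(0,0),.4)
    best=[]
    for dx in np.arange(-.008,.0081,.0005):
        for dy in np.arange(-.008,.0081,.0005):
            c=[.5816+dx,.2752+dy];best.append((rimscore(n,g,c)[0],c[0],c[1]))
    best.sort(reverse=True);b=np.array(best[:15]);print(n,b[:4],"avg",b[:,1:].mean(0))
E
python3 rim.py
```

```text
scene [[1.13569661e+04 5.80600000e-01 2.76200000e-01]
 [1.13149963e+04 5.80600000e-01 2.76700000e-01]
 [1.12776506e+04 5.81100000e-01 2.76200000e-01]
 [1.12719163e+04 5.81100000e-01 2.75700000e-01]] avg [0.58073333 0.2761    ]
top [[1.50078421e+04 5.81600000e-01 2.77200000e-01]
 [1.50010672e+04 5.82100000e-01 2.77200000e-01]
 [1.49780664e+04 5.81100000e-01 2.77200000e-01]
 [1.49495288e+04 5.82600000e-01 2.77200000e-01]] avg [0.5819     0.27706667]
```

```bash
cat > go.py <<'E'
import sys
from h import *
t=np.array([float(v) for v in sys.argv[1:4]]);s=manip.get_state()
from scipy.spatial.transform import Rotation as R
q=s["ee_rot"];r=R.from_quat([q[1],q[2],q[3],q[0]]);x=r.apply([1,0,0]);yaw=np.arctan2(x[1],x[0])
print("t",s["clock"],"pos",np.round(s["position"],4),"yaw",round(yaw,4),"z",np.round(r.apply([0,0,1]),3),"w",round(s["width"],4),"F",np.round(s["contact_force"],1),"M",np.round(s["moment"],2),"q",np.round(s["qpos"],2))
print("tool shift mm",np.round(r.inv().apply(t-s["position"])*1000,1), "turn",(round((yaw-float(sys.argv[4])+np.pi/2)%np.pi-np.pi/2,3)) if len(sys.argv)>4 else "")
E
python3 go.py .5365 -.165 .231
python3 - <<'E'
from h import *
ims={n:cv2.imread(f"pics/{n}0.png") for n in("scene","top")}
# knob dark blob
for n,(x,y,w,h) in(("scene",(250,262,28,32)),("top",(372,250,24,24))):
    g=cv2.resize(ims[n][y:y+h,x:x+w,1],None,fx=8,fy=8,interpolation=1)
    b=(g<65).astype(np.uint8);m=cv2.moments(b,True);u=np.array([m["m10"],m["m01"]])/m["m00"];u=(u+.5)/8-.5+[x,y]
    print(n,u,onz(n,u,.038), proj(n,[.5365,-.165,.038]))
    # modelled silhouette centroid
    def sil(c):
        a=np.linspace(0,6.28,60);P=np.r_[[[c[0]+.012*np.cos(t),c[1]+.012*np.sin(t),z] for t in a for z in(.016,.06)]]
        H=cv2.convexHull(proj(n,P).astype(np.float32));m=cv2.moments(H);return np.array([m["m10"],m["m01"]])/m["m00"]
    from scipy.optimize import least_squares
    print(least_squares(lambda c:sil(c)-u,[.5365,-.165],diff_step=3e-2).x)
E
```

```text
t 0.9 pos [ 0.1371 -0.5585  0.2313] yaw -1.33 z [-0. -0. -1.] w 0.0853 F [-0.7  0.2 -0.1] M [ 0.02 -0.01 -0.03] q [-1.45  0.28  1.5  -0.    1.36 -0.12]
tool shift mm [-2.869e+02 -4.817e+02  3.000e-01] turn 
scene [262.58827028 279.32876814] [ 0.53697579 -0.16578033  0.038     ] [[262.66820301 279.09073863]]
[ 0.53723552 -0.16597779]
top [383.29089472 260.83757211] [ 0.53789114 -0.16628398  0.038     ] [[382.85101973 261.3341952 ]]
[ 0.53770874 -0.16608833]
```

drive_tool(
  steps=[
    [-287,-482,0,0,1],
    [-287,-482,0,0,1],
    [-287,-482,0,0,1],
    [-287,-482,0,0,1],
    [-287,-482,0,0,1],
  ],
)

```text
clock: 1.4
position: [0.3163, -0.3816, 0.2315]
ee_rot: [0.0, 0.787, -0.617, 0.0]
contact_force: [0.6, -0.8, -1.4]
width: 0.0855
```

```bash
python3 go.py .5374 -.166 .150
```

```text
t 1.4 pos [ 0.3163 -0.3816  0.2315] yaw -1.3307 z [ 0.001 -0.001 -1.   ] w 0.0855 F [ 0.6 -0.8 -1.4] M [ 0.02 -0.02  0.03] q [-1.02  0.16  1.67  0.    1.32  0.31]
tool shift mm [-156.9 -266.    81.5] turn
```

drive_tool(
  steps=[
    [-157,-266,80,0,1],
    [-157,-266,80,0,1],
    [-157,-266,80,0,1],
    [-157,-266,80,0,1],
    [-157,-266,80,0,1],
  ],
)

```text
clock: 1.9
position: [0.4897, -0.2122, 0.1689]
ee_rot: [0.0, 0.787, -0.617, 0.001]
contact_force: [0.3, -0.5, -0.3]
width: 0.0854
```

```bash
python3 go.py .5374 -.166 .110
```

```text
t 1.9 pos [ 0.4897 -0.2122  0.1689] yaw -1.3305 z [ 0.001 -0.001 -1.   ] w 0.0854 F [ 0.3 -0.5 -0.3] M [-0.05 -0.04  0.04] q [-0.54  0.26  1.69 -0.    1.19  0.79]
tool shift mm [-33.7 -57.3  58.9] turn
```

drive_tool(
  steps=[
    [-33.7,-57.3,59,0,1],
    [-33.7,-57.3,59,0,1],
    [-33.7,-57.3,59,0,1],
    [-33.7,-57.3,59,0,1],
    [-33.7,-57.3,59,0,1],
  ],
)

```text
clock: 2.4
position: [0.5375, -0.1669, 0.1109]
ee_rot: [0.0, 0.787, -0.617, 0.002]
contact_force: [0.1, -0.1, -0.0]
width: 0.0855
```

```bash
python3 go.py .5374 -.166 .020;python3 - <<'E'
from h import *
cv2.imwrite("pics/s1.png",cv2.resize(manip.get_image("scene")[220:320,200:320],(720,600),interpolation=3))
E
```

```text
t 2.4 pos [ 0.5375 -0.1669  0.1109] yaw -1.331 z [ 0.002 -0.002 -1.   ] w 0.0855 F [ 0.1 -0.1 -0. ] M [-0.07 -0.02  0.03] q [-0.42  0.35  1.72 -0.    1.07  0.91]
tool shift mm [-1.2  0.1 90.8] turn
```

View pics/s1.png

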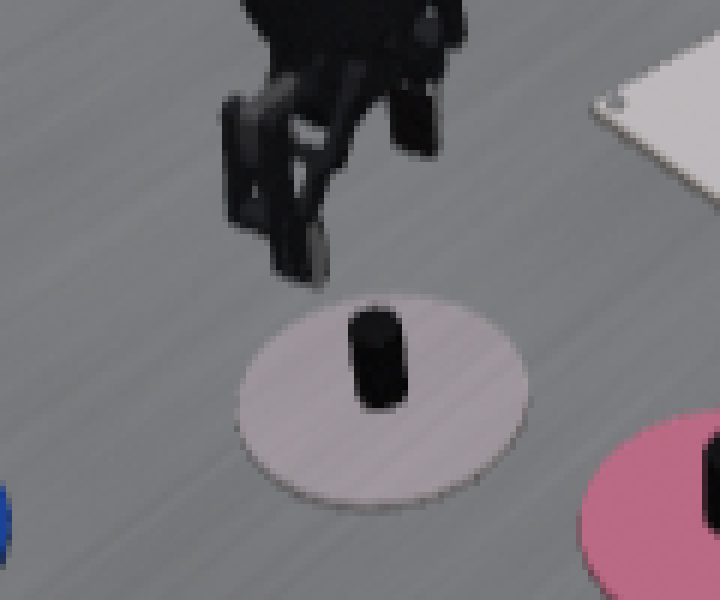

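The crop shows the grey lid, with its knob at about scene px (263,280), between and below the open fingers. Pink is at lower right and blue at lower left. The choice is confirmed, so I'm descending.

drive_tool(
  steps=[
    [-1,0,45,0,1],
    [-1,0,85,0,1],
    [-1,0,91,0,1],
    [-1,0,91,0,1],
  ],
)

```text
clock: 2.85
position: [0.5369, -0.1672, 0.0203]
ee_rot: [0.0, 0.786, -0.618, 0.001]
contact_force: [-0.6, 0.7, -0.2]
width: 0.0853
```

drive_tool(
  steps=[
    [0,0,0,0,-1],
    [0,0,0,0,-1],
    [0,0,0,0,-1],
    [0,0,0,0,-1],
    [0,0,0,0,-1],
  ],
  squeeze=50,
)

```text
clock: 3.35
position: [0.5376, -0.1676, 0.0214]
ee_rot: [0.0, 0.786, -0.618, 0.003]
contact_force: [-1.6, -0.3, 5.9]
width: 0.0229
```

drive_tool(
  steps=[
    [0,0,0,0,-1],
    [0,0,0,0,-1],
    [0,0,0,0,-1],
  ],
)

```text
clock: 3.65
position: [0.5375, -0.1675, 0.0215]
ee_rot: [0.0, 0.786, -0.618, 0.002]
contact_force: [-1.2, -0.4, 1.7]
width: 0.0226
```

```bash
python3 go.py .5374 -.166 .020;python3 - <<'E'
from h import *
cv2.imwrite("pics/s2.png",cv2.resize(manip.get_image("scene")[220:320,200:320],(720,600),interpolation=3))
E
```

```text
t 3.65 pos [ 0.5375 -0.1675  0.0215] yaw -1.3327 z [ 0.003 -0.003 -1.   ] w 0.0226 F [-1.2 -0.4  1.7] M [0.09 0.14 0.06] q [-0.42  0.45  1.82 -0.    0.87  0.91]
tool shift mm [-1.5 -0.3  1.4] turn
```

View pics/s2.png

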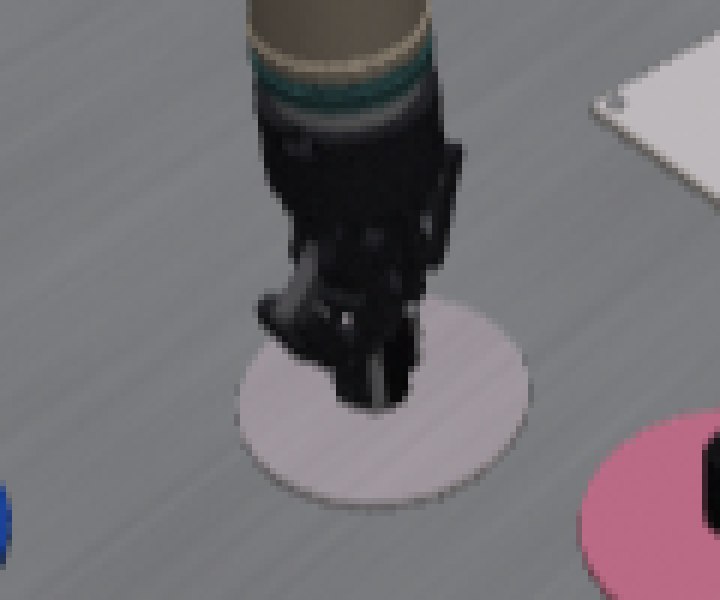

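drive_tool(
  steps=[
    [0,0,-10,0,-1],
    [0,0,-35,0,-1],
    [0,0,-70,0,-1],
    [0,0,-110,0,-1],
    [0,0,-150,0,-1],
  ],
  squeeze=70,
)

```text
clock: 4.2
position: [0.5361, -0.1665, 0.1724]
ee_rot: [0.0, 0.786, -0.618, 0.001]
contact_force: [-0.2, -0.9, -3.7]
width: 0.0227
```

drive_tool(
  steps=[
    [0,0,-35,0,-1],
    [0,0,-35,0,-1],
    [0,0,-35,0,-1],
  ],
)

```text
clock: 4.5
position: [0.5356, -0.1661, 0.2073]
ee_rot: [0.0, 0.786, -0.618, 0.001]
contact_force: [-1.1, 0.7, -4.8]
width: 0.0227
```

```bash
python3 go.py .581 .275 .20 -0.15;python3 - <<'E'
from h import *
cv2.imwrite("pics/s3.png",cv2.resize(manip.get_image("scene")[150:320,200:420],(770,595),interpolation=3))
E
```

```text
t 4.5 pos [ 0.5356 -0.1661  0.2073] yaw -1.3326 z [ 0.001 -0.002 -1.   ] w 0.0227 F [-1.1  0.7 -4.8] M [-0.02 -0.01  0.05] q [-0.42  0.27  1.58 -0.    1.29  0.91]
tool shift mm [-418.  -148.2    6.4] turn -1.183
```

View pics/s3.png

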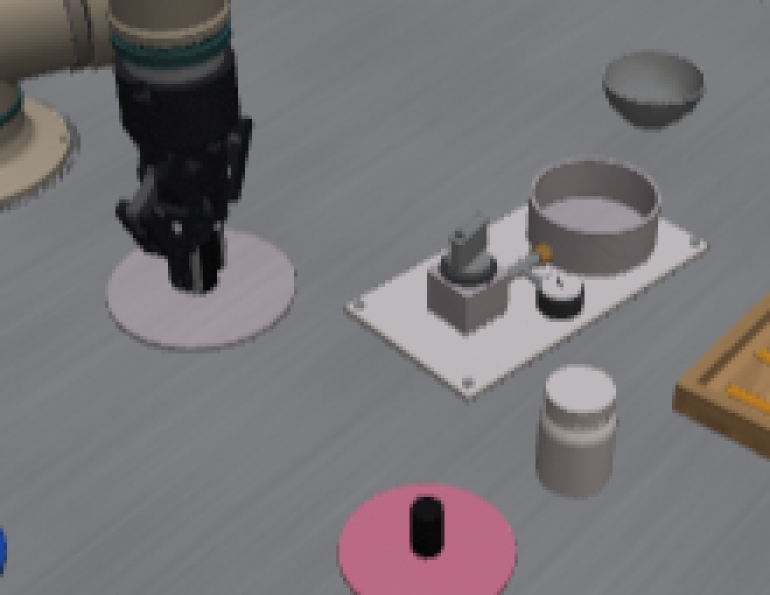

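The grey lid is lifted and level in the jaws, centred at about scene px (257,232). The chamber is at about px (370,210). Carrying it over now.

drive_tool(
  steps=[
    [-25,-9,3,0,-1],
    [-60,-21,6,0,-1],
    [-100,-35,6,0,-1],
    [-140,-50,6,0,-1],
    [-180,-64,6,0,-1],
  ],
)

```text
clock: 5.05
position: [0.5527, 0.0259, 0.1965]
ee_rot: [0.002, 0.786, -0.618, -0.003]
contact_force: [1.3, -1.0, -3.6]
width: 0.0225
```

drive_tool(
  steps=[
    [-40,-14,0,0,-1],
    [-80,-28,0,0,-1],
    [-120,-42,0,0,-1],
    [-160,-56,0,0,-1],
    [-185,-66,0,0,-1],
  ],
)

```text
clock: 5.55
position: [0.5714, 0.2241, 0.1929]
ee_rot: [0.004, 0.787, -0.618, -0.005]
contact_force: [0.5, -0.5, -3.8]
width: 0.0223
```

```bash
python3 go.py .581 .275 .14
```

```text
t 5.55 pos [0.5714 0.2241 0.1929] yaw -1.3313 z [-0.013 -0.    -1.   ] w 0.0223 F [ 0.5 -0.5 -3.8] M [-0.02 -0.04  0.06] q [0.26 0.36 1.47 0.   1.32 1.59]
tool shift mm [-47.  -22.1  52.8] turn
```

drive_tool(
  steps=[
    [-20,-10,20,0,-1],
    [-40,-19,40,0,-1],
    [-47,-22,60,0,-1],
    [-47,-22,68,0,-1],
    [-47,-22,68,0,-1],
  ],
)

```text
clock: 6.05
position: [0.5783, 0.2738, 0.1211]
ee_rot: [0.008, 0.787, -0.617, -0.007]
contact_force: [-1.1, -0.0, -4.5]
width: 0.0227
```

drive_tool(
  steps=[
    [0,0,0,0,-1],
    [0,0,0,0,-1],
  ],
)

```text
clock: 6.25
position: [0.5782, 0.273, 0.1213]
ee_rot: [0.008, 0.786, -0.618, -0.007]
contact_force: [0.1, -0.2, -4.1]
width: 0.0229
```

```bash
python3 go.py .581 .275 .10;python3 - <<'E'
from h import *
for n,(x,y,w,h) in(("scene",(310,150,120,90)),("top",(180,190,120,90))):
    im=manip.get_image(n);cv2.imwrite(f"pics/{n}4.png",im)
    cv2.imwrite(f"pics/{n}4c.png",cv2.resize(im[y:y+h,x:x+w],(720,540),interpolation=3))
E
```

```text
t 6.25 pos [0.5782 0.273  0.1213] yaw -1.3318 z [-0.021 -0.004 -1.   ] w 0.0229 F [ 0.1 -0.2 -4.1] M [-0.   -0.06  0.03] q [0.33 0.46 1.51 0.   1.2  1.66]
tool shift mm [-1.3 -3.6 21.2] turn
```

View pics/scene4c.png

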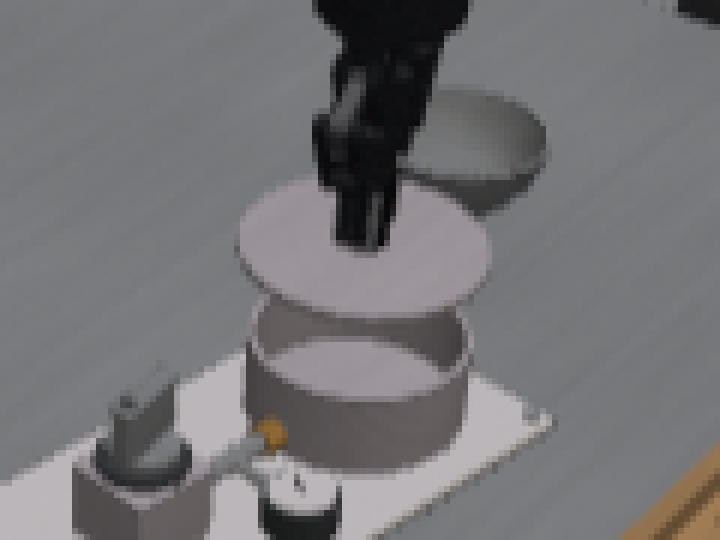

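View pics/top4c.png

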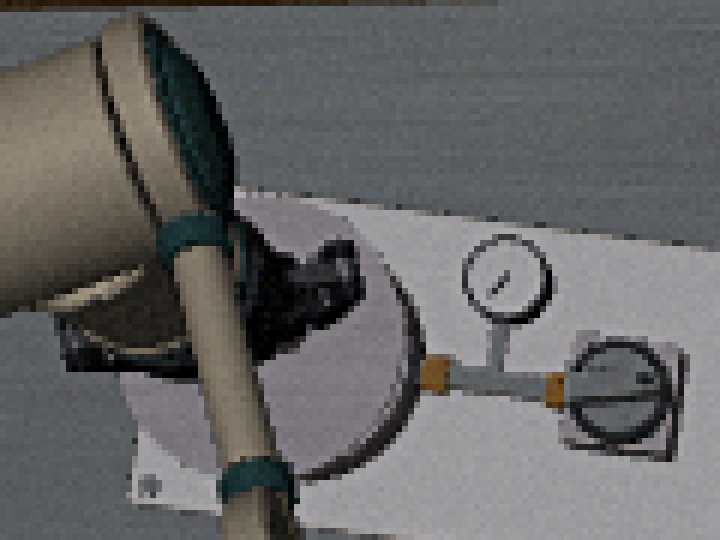

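```bash
python3 - <<'E'
from rim import *
for n in("scene","top"):
    im=cv2.imread(f"pics/{n}4.png");g=cv2.GaussianBlur(im[:,:,2].astype(float)-0*im[:,:,1],(0,0),.5)
    best=[];z=.1158
    for dx in np.arange(-.010,.0101,.0005):
        for dy in np.arange(-.010,.0101,.0005):
            c=[.5785+dx,.274+dy]
            s=lambda r:(lambda u:map_coordinates(g,[u[:,1],u[:,0]],order=1))(proj(n,circ(c,z,r)))
            i,o=s(.0635),s(.0685);best.append((np.clip(i-o,-8,25)[np.abs(i-np.median(i))<12].sum(),*c))
    best.sort(reverse=True);b=np.array(best[:15]);print(n,b[:4],"avg",b[:,1:].mean(0))
    c=b[:,1:].mean(0);x,y,w,h=dict(scene=(310,150,120,90),top=(180,190,120,90))[n]
    big=cv2.resize(im[y:y+h,x:x+w],(720,540),interpolation=3)
    for P,col in((circ(c,z,.066),(0,0,255)),(circ([.581,.2764],.06,.056),(0,255,0)),(circ([.581,.2764],.06,.06),(255,0,0))):
        cv2.polylines(big,[((proj(n,P)-[x,y]+.5)*6-.5).round().astype(np.int32)],True,col,1)
    cv2.imwrite(f"pics/{n}4o.png",big)
E
```

```text
scene [[6.80436208e+03 5.78000000e-01 2.75000000e-01]
 [6.78833331e+03 5.78500000e-01 2.75500000e-01]
 [6.74385498e+03 5.78000000e-01 2.75500000e-01]
 [6.70444075e+03 5.77500000e-01 2.75500000e-01]] avg [0.5779 0.2755]
top [[2.87167193e+03 5.78000000e-01 2.76500000e-01]
 [2.86685243e+03 5.78500000e-01 2.76000000e-01]
 [2.86531430e+03 5.77500000e-01 2.76500000e-01]
 [2.86414379e+03 5.79000000e-01 2.76000000e-01]] avg [0.57866667 0.27596667]
```

View pics/scene4o.png

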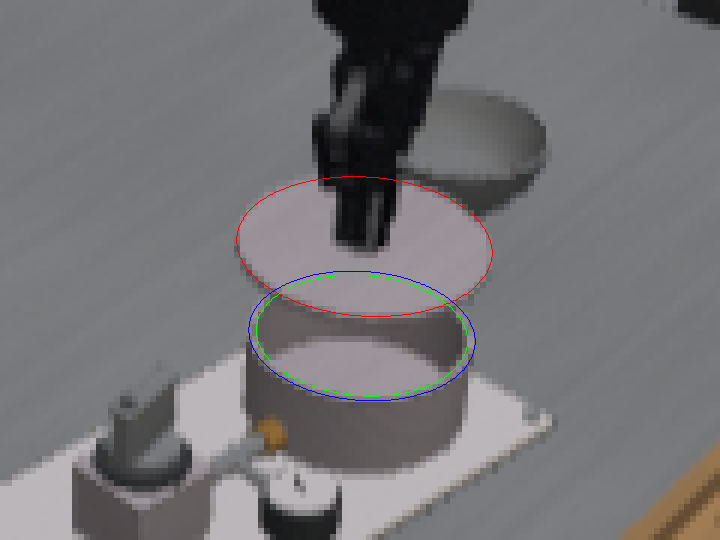

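View pics/top4o.png

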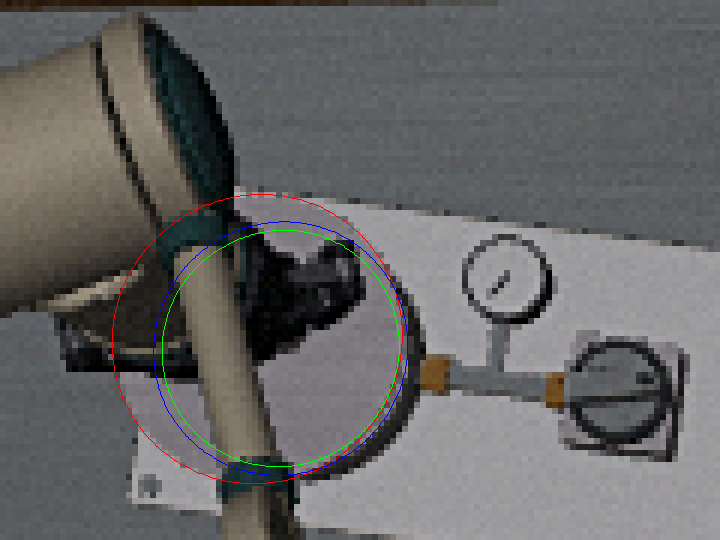

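```bash
python3 go.py .5808 .2734 .09
```

```text
t 6.35 pos [0.5788 0.2733 0.122 ] yaw -1.3318 z [-0.019 -0.003 -1.   ] w 0.0224 F [-0.4 -0.3 -3.7] M [-0.01 -0.01 -0.02] q [0.33 0.45 1.51 0.   1.2  1.66]
tool shift mm [ 0.5 -2.6 31.9] turn
```

drive_tool(
  steps=[
    [0.5,-2.5,10,0,-1],
    [0.5,-2.5,20,0,-1],
    [0.5,-2.5,30,0,-1],
    [0.5,-2.5,30,0,-1],
    [0.5,-2.5,30,0,-1],
  ],
)

```text
clock: 6.85
position: [0.5803, 0.2733, 0.0911]
ee_rot: [0.008, 0.786, -0.618, -0.007]
contact_force: [0.6, 0.6, -4.4]
width: 0.0222
```

```bash
python3 go.py .5808 .2734 .09
```

```text
t 6.85 pos [0.5803 0.2733 0.0911] yaw -1.3317 z [-0.021 -0.004 -1.   ] w 0.0222 F [ 0.6  0.6 -4.4] M [ 0.03 -0.03 -0.02] q [0.33 0.48 1.54 0.   1.14 1.66]
tool shift mm [-0.  -0.5  1.1] turn
```

```bash
python3 - <<'E'
from rim import *
for n in("scene","top"):
    im=manip.get_image(n);cv2.imwrite(f"pics/{n}5.png",im);g=cv2.GaussianBlur(im[:,:,2].astype(float),(0,0),.5)
    best=[];z=.0858
    for dx in np.arange(-.008,.0081,.0005):
        for dy in np.arange(-.008,.0081,.0005):
            c=[.580+dx,.2755+dy]
            s=lambda r:(lambda u:map_coordinates(g,[u[:,1],u[:,0]],order=1))(proj(n,circ(c,z,r)))
            i,o=s(.0635),s(.0685);best.append((np.clip(i-o,-8,25)[np.abs(i-np.median(i))<12].sum(),*c))
    best.sort(reverse=True);b=np.array(best[:15]);print(n,b[:2],"avg",b[:,1:].mean(0))
    x,y,w,h=dict(scene=(310,160,120,90),top=(180,190,120,90))[n]
    cv2.imwrite(f"pics/{n}5c.png",cv2.resize(im[y:y+h,x:x+w],(720,540),interpolation=3))
E
```

```text
scene [[6.51522923e+03 5.79500000e-01 2.76500000e-01]
 [6.48307240e+03 5.79500000e-01 2.76000000e-01]] avg [0.57956667 0.27666667]
top [[2.10105581e+03 5.82000000e-01 2.78500000e-01]
 [2.07390770e+03 5.81500000e-01 2.78500000e-01]] avg [0.58223333 0.27753333]
```

View pics/scene5c.png

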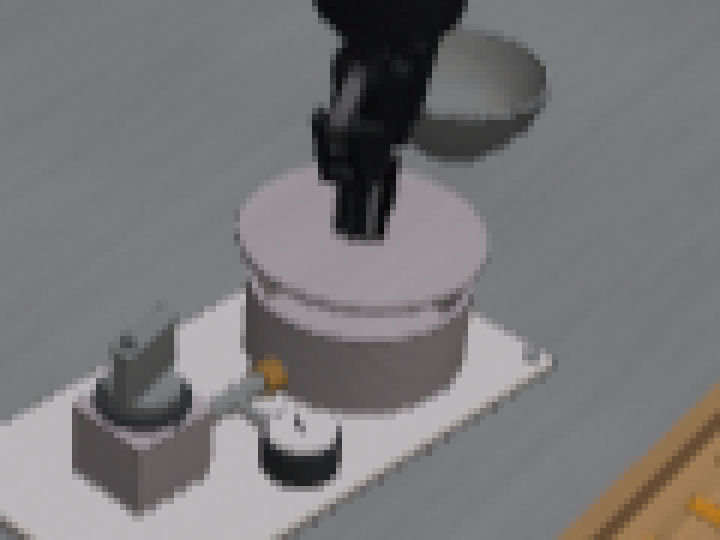

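```bash
python3 - <<'E'
from rim import *
for c in([.581,.2764],[.580,.2755],[.581,.2734]):
  for z,r in((.0858,.066),(.06,.06),(.05,.06),(.03,.06)):
    u=proj("scene",circ(c,z,r));print(c,z,np.round((u[:,0].min()-310+.5)*6,1),np.round((u[:,0].max()-310+.5)*6,1),np.round((u.mean(0)-[310,160])*6,1))
im=cv2.imread("pics/scene5.png")
print(im[218,346:358,2],im[218,380:394,2]);print(im[222,346:358,2],im[222,380:394,2]);print("lid",im[197,344:356,2],im[199,386:398,2])
E
```

```text
[0.581, 0.2764] 0.0858 239.9 491.9 [362.7 231.8]
[0.581, 0.2764] 0.06 248.9 475.1 [358.8 271.8]
[0.581, 0.2764] 0.05 247.9 473.2 [357.4 287.2]
[0.581, 0.2764] 0.03 246.1 469.2 [354.5 317.5]
[0.58, 0.2755] 0.0858 237.3 489.3 [360.1 231.8]
[0.58, 0.2755] 0.06 246.3 472.6 [356.3 271.9]
[0.58, 0.2755] 0.05 245.4 470.7 [354.9 287.3]
[0.58, 0.2755] 0.03 243.6 466.8 [352.  317.6]
[0.581, 0.2734] 0.0858 236.5 488.8 [359.4 234.3]
[0.581, 0.2734] 0.06 245.5 472.1 [355.6 274.4]
[0.581, 0.2734] 0.05 244.6 470.1 [354.2 289.7]
[0.581, 0.2734] 0.03 242.9 466.2 [351.4 320. ]
[187 187 187 186 155  71  72  75  78  79  80  80] [102 102 101 100  99  97  94 136 186 187 186 187 186 187]
[187 187 187 186 170 116 109 110 127 143 142 117] [100  99  99  98  97 105 160 185 187 186 187 186 187 187]
lid [121 121 120 123 122 131 153 153 152 152 153 153] [156 156 156 155 154 127 117 118 118 118 118 119]
```

drive_tool(
  steps=[
    [0,-0.5,5,0,-1],
    [0,-0.5,9,0,-1],
    [0,-0.5,13,0,-1],
    [0,-0.5,15,0,-1],
    [0,-0.5,15,0,-1],
  ],
)

```text
clock: 7.45
position: [0.5808, 0.2735, 0.0765]
ee_rot: [0.007, 0.786, -0.618, -0.007]
contact_force: [-0.9, 0.1, -4.3]
width: 0.0226
```

```bash
python3 go.py .5808 .2734 .0715
```

```text
t 7.45 pos [0.5808 0.2735 0.0765] yaw -1.3317 z [-0.02  -0.003 -1.   ] w 0.0226 F [-0.9  0.1 -4.3] M [-0.02 -0.01  0.02] q [0.33 0.5  1.56 0.   1.11 1.66]
tool shift mm [ 0.1 -0.1  5. ] turn
```

No contact yet, and the plug is about 5 mm inside the rim. Continuing down.

drive_tool(
  steps=[
    [0,0,1.5,0,-1],
    [0,0,3,0,-1],
    [0,0,4,0,-1],
    [0,0,4,0,-1],
  ],
)

```text
clock: 7.85
position: [0.5807, 0.2735, 0.0728]
ee_rot: [0.007, 0.786, -0.618, -0.007]
contact_force: [-0.4, 0.9, -3.0]
width: 0.0227
```

drive_tool(
  steps=[
    [0,0,1,0,-1],
    [0,0,2,0,-1],
    [0,0,2,0,-1],
  ],
)

```text
clock: 8.15
position: [0.5806, 0.2735, 0.0723]
ee_rot: [0.007, 0.786, -0.618, -0.007]
contact_force: [-4.0, -0.7, 4.8]
width: 0.0223
```

```bash
python3 go.py .5808 .2734 .0715;python3 - <<'E'
from h import *
im=manip.get_image("scene");cv2.imwrite("pics/s6.png",cv2.resize(im[160:250,310:430],(720,540),interpolation=3))
E
```

```text
t 8.15 pos [0.5806 0.2735 0.0723] yaw -1.3316 z [-0.019 -0.003 -1.   ] w 0.0223 F [-4.  -0.7  4.8] M [-0.2   0.19 -0.02] q [0.33 0.5  1.56 0.   1.1  1.66]
tool shift mm [ 0.2 -0.2  0.8] turn
```

View pics/s6.png

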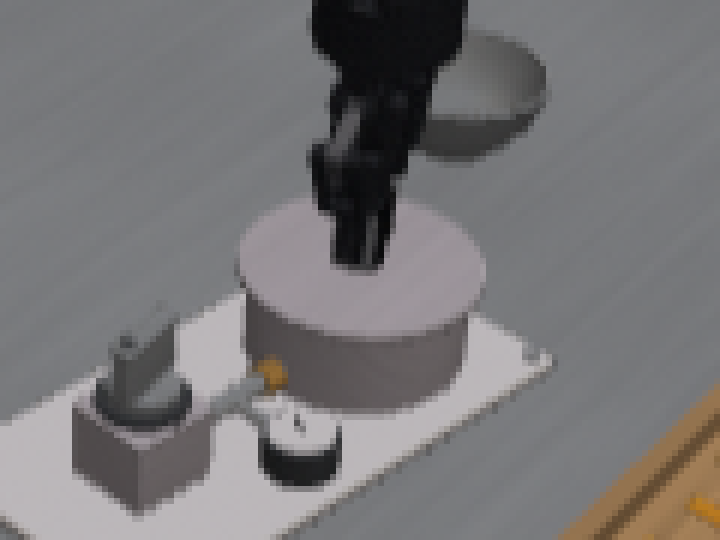

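The lid sits on the rim at about scene px (370,203), with the flange tight to the chamber and a contact force of +5 N. Releasing.

drive_tool(
  steps=[
    [0,0,0,0,-0.3],
    [0,0,0,0,0],
    [0,0,0,0,0.5],
    [0,0,0,0,1],
    [0,0,0,0,1],
  ],
)

```text
clock: 8.7
position: [0.5807, 0.2735, 0.0721]
ee_rot: [0.007, 0.786, -0.618, -0.007]
contact_force: [0.7, 0.2, -0.4]
width: 0.0833
```

drive_tool(
  steps=[
    [0,0,0,0,1],
    [0,0,0,0,1],
    [0,0,0,0,1],
  ],
)

```text
clock: 9.0
position: [0.5807, 0.2735, 0.072]
ee_rot: [0.007, 0.786, -0.618, -0.007]
contact_force: [0.5, -0.3, 0.4]
width: 0.0857
```

```bash
python3 go.py .5808 .2734 .15;python3 - <<'E'
from h import *
im=manip.get_image("scene");cv2.imwrite("pics/s7.png",cv2.resize(im[160:250,310:430],(720,540),interpolation=3))
E
```

```text
t 9.0 pos [0.5807 0.2735 0.072 ] yaw -1.3316 z [-0.019 -0.003 -1.   ] w 0.0857 F [ 0.5 -0.3  0.4] M [-0.02 -0.03  0.04] q [0.33 0.5  1.56 0.   1.1  1.66]
tool shift mm [ -0.    1.4 -77.9] turn
```

View pics/s7.png

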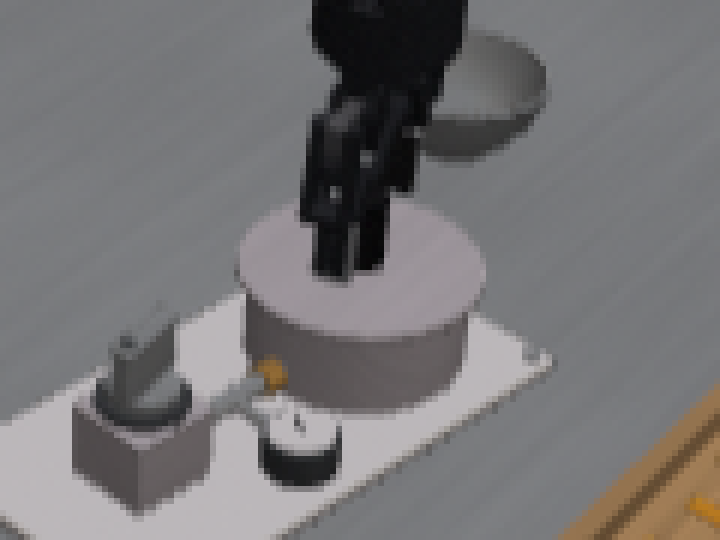

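drive_tool(
  steps=[
    [0,0.5,-20,0,1],
    [0,1,-60,0,1],
    [0,1.5,-100,0,1],
    [0,1.5,-130,0,1],
  ],
)

```text
clock: 9.45
position: [0.5823, 0.2738, 0.2047]
ee_rot: [0.006, 0.786, -0.618, -0.006]
contact_force: [-0.2, 0.4, -1.0]
width: 0.0854
```

```bash
python3 go.py .5565 .1155 .19 -0.05;python3 - <<'E'
from h import *
for n,(x,y,w,h) in(("scene",(310,160,120,90)),("top",(190,205,132,90))):
    im=manip.get_image(n);cv2.imwrite(f"pics/{n}8.png",im);cv2.imwrite(f"pics/{n}8c.png",cv2.resize(im[y:y+h,x:x+w],None,fx=6,fy=6,interpolation=3))
E
```

```text
t 9.45 pos [0.5823 0.2738 0.2047] yaw -1.3315 z [-0.017 -0.002 -1.   ] w 0.0854 F [-0.2  0.4 -1. ] M [ 0.03 -0.05 -0.02] q [0.33 0.4  1.38 0.   1.38 1.66]
tool shift mm [147.7  62.3  15.5] turn -1.282
```

View pics/scene8c.png

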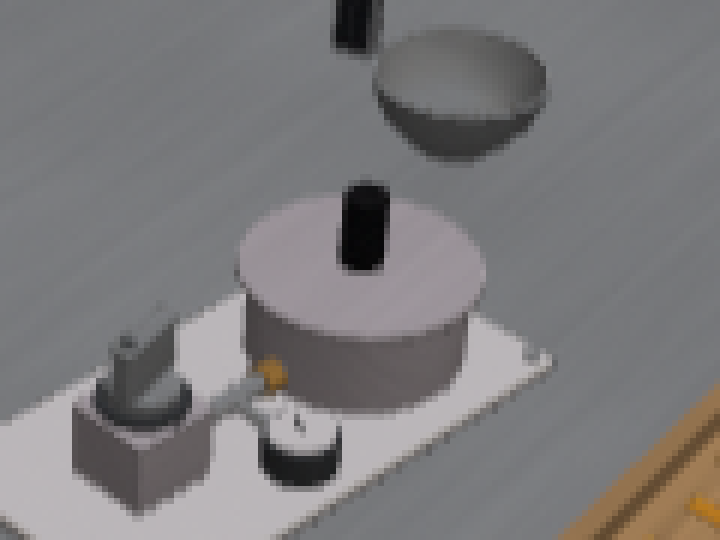

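View pics/top8c.png

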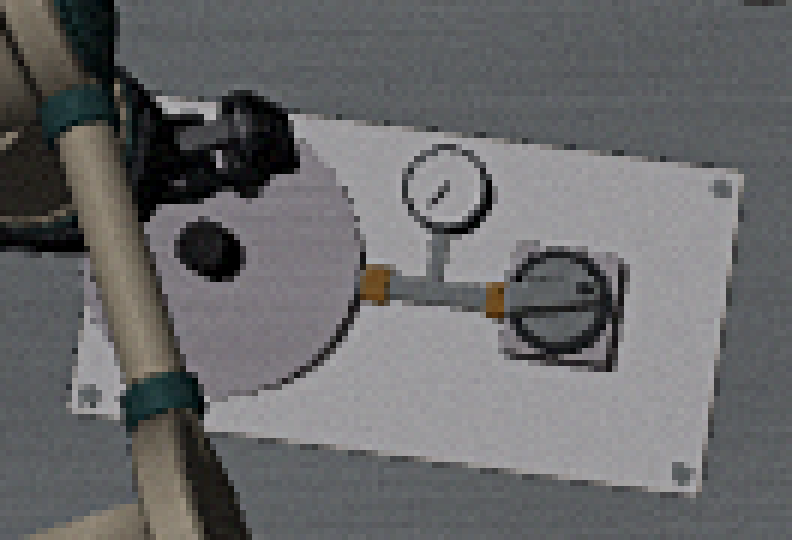

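```bash
python3 - <<'E'
from h import *
from fit import st
E
cat > wing.py <<'E'
from h import *
import sys
A=np.array([.558,.117]);yp=-.1484
def box(A,ang):
    y=yp-ang;c,s=np.cos(y),np.sin(y)
    return np.array([[A[0]+c*a-s*b,A[1]+s*a+c*b,z] for z in(.102,.068) for a,b in((.022,.0065),(.022,-.0065),(-.022,-.0065),(-.022,.0065))])
def draw(src,ang,out,A=A):
    vis=[]
    for n,(x,y,w,h) in(("scene",(318,200,36,40)),("top",(262,232,44,40))):
        k=10 if n=="scene" else 9;im=cv2.resize(cv2.imread(f"pics/{n}{src}.png")[y:y+h,x:x+w],(w*k,h*k),interpolation=3);im2=im.copy()
        u=((proj(n,box(A,ang))-[x,y]+.5)*k-.5).round().astype(np.int32)
        cv2.polylines(im,[u[:4]],True,(0,255,0),1);cv2.polylines(im,[u[4:]],True,(0,128,0),1);cv2.circle(im,tuple((u[0]+u[1])//2),4,(0,0,255),1)
        r=np.hstack([im2,im]);vis.append(r)
    H=max(v.shape[1] for v in vis);vis=[cv2.copyMakeBorder(v,0,0,0,H-v.shape[1],cv2.BORDER_CONSTANT) for v in vis]
    o=np.vstack(vis);o=cv2.resize(o,None,fx=min(1,600/o.shape[0]),fy=min(1,600/o.shape[0]));cv2.imwrite(out,o)
if __name__=="__main__":
    draw(8,float(sys.argv[1]),sys.argv[2])
E
python3 wing.py 1.45 pics/w1.png
```

```text
scene lid ellipse ((263.33489990234375, 285.8077392578125), (34.271236419677734, 48.44213104248047), 82.6380386352539)
top lid ellipse ((382.472900390625, 261.7547607421875), (45.03529739379883, 45.87742614746094), 114.8620376586914)
scene lid xy [ 0.53502086 -0.16349688]
top lid xy [ 0.53788363 -0.16603061]
[[200.8 273.6]
 [208.  219. ]
 [313.7 233. ]
 [306.5 287.5]]
[[0.5123 0.36   0.01  ]
 [0.6725 0.341  0.01  ]
 [0.6253 0.0309 0.01  ]
 [0.4671 0.0537 0.01  ]]
centre [0.56929937 0.19636975 0.01      ] len [np.float64(0.3096847546367288), np.float64(0.16124837142986587), np.float64(0.31366705865742334), np.float64(0.1598664311225831)] [np.float64(81.59978766351493), np.float64(-6.788574744696465), np.float64(-98.64116909296644), np.float64(171.79888791059625)]
```

View pics/w1.png

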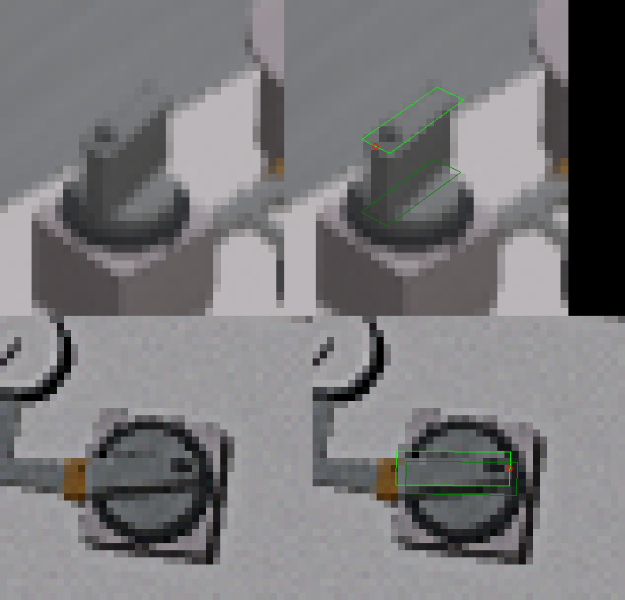

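```bash
sed -i 's/^A=.*;yp/A=np.array([.558,.117]);yp/' wing.py; python3 wing.py 1.3 pics/w2.png; python3 wing.py 1.2 pics/w3.png; python3 -c "
import cv2,numpy as np
a=cv2.imread('pics/w2.png')[:,284:568];b=cv2.imread('pics/w3.png')[:,284:];cv2.imwrite('pics/w4.png',np.hstack([a,b]))"
```

```text
(no output)
```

View pics/w4.png

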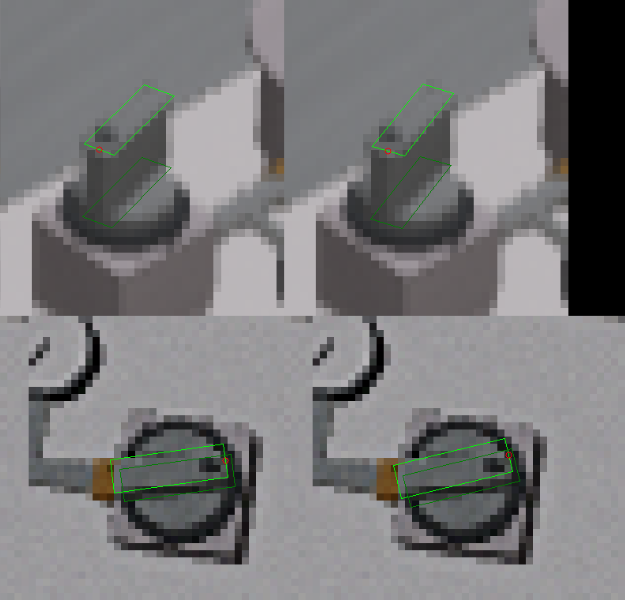

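drive_tool(
  steps=[
    [30,12,0,-0.15,1],
    [60,25,0,-0.3,1],
    [95,40,0,-0.45,1],
    [125,53,0,-0.6,1],
    [147,62,0,-0.75,1],
  ],
)

```text
clock: 10.05
position: [0.5579, 0.1151, 0.2069]
ee_rot: [0.002, 0.959, -0.284, -0.005]
contact_force: [0.4, -0.2, 0.1]
width: 0.0855
```

```bash
python3 go.py .5575 .115 .19 0.10
```

```text
t 10.05 pos [0.5579 0.1151 0.2069] yaw -0.5767 z [-0.011 -0.    -1.   ] w 0.0855 F [ 0.4 -0.2  0.1] M [-0.01 -0.03  0.02] q [0.08 0.29 1.55 0.   1.32 0.66]
tool shift mm [-0.2  0.2 16.9] turn -0.677
```

drive_tool(
  steps=[
    [0,0,0,-0.15,1],
    [0,0,10,-0.3,1],
    [0,0,30,-0.45,1],
    [0,0,50,-0.6,1],
    [0,0,60,-0.68,1],
  ],
)

```text
clock: 10.55
position: [0.5555, 0.1148, 0.1443]
ee_rot: [-0.0, 0.999, 0.054, -0.008]
contact_force: [-0.3, 0.8, 0.6]
width: 0.0854
```

```bash
python3 go.py .5575 .115 .0715 0.10;python3 - <<'E'
from h import *
for n in("scene","top"):
    im=manip.get_image(n);cv2.imwrite(f"pics/{n}9.png",im)
im=cv2.imread("pics/scene9.png");cv2.imwrite("pics/s9.png",cv2.resize(im[165:255,290:410],(720,540),interpolation=3))
E
```

```text
t 10.55 pos [0.5555 0.1148 0.1443] yaw 0.1077 z [-0.015 -0.001 -1.   ] w 0.0854 F [-0.3  0.8  0.6] M [-0.02  0.   -0.  ] q [ 0.08  0.33  1.65  0.    1.18 -0.03]
tool shift mm [ 3.1  0.1 72.7] turn 0.008
```

View pics/s9.png

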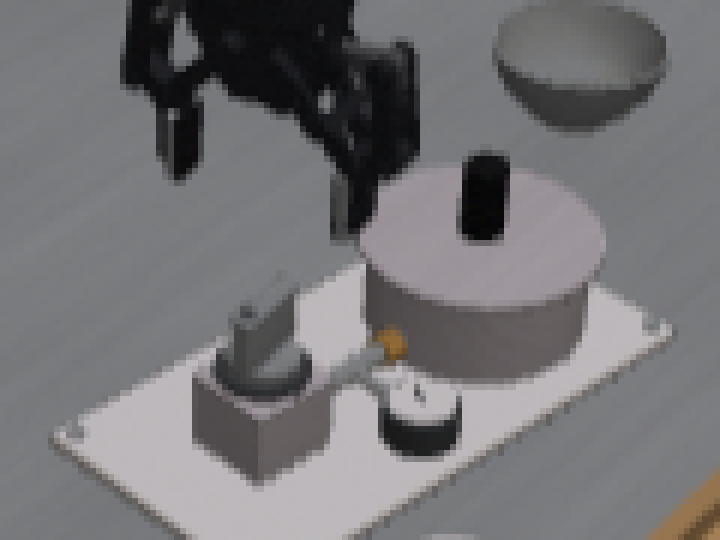

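The jaws straddle the wing, which is at about scene px (334,218). The lid is level behind it. Descending.

drive_tool(
  steps=[
    [2,0,30,0,1],
    [3,0,60,0,1],
    [3,0,70,0,1],
    [3,0,70,0,1],
    [3,0,70,0,1],
  ],
)

```text
clock: 11.15
position: [0.5581, 0.1152, 0.0753]
ee_rot: [-0.0, 0.999, 0.051, -0.007]
contact_force: [-0.4, 0.9, 0.1]
width: 0.0852
```

```bash
python3 go.py .5575 .115 .0725 0.10;python3 - <<'E'
from h import *
im=manip.get_image("scene");cv2.imwrite("pics/s10.png",cv2.resize(im[165:255,290:410],(720,540),interpolation=3))
E
```

```text
t 11.15 pos [0.5581 0.1152 0.0753] yaw 0.1025 z [-0.014 -0.001 -1.   ] w 0.0852 F [-0.4  0.9  0.1] M [ 0.04 -0.03  0.  ] q [ 0.08  0.4   1.73  0.    1.02 -0.02]
tool shift mm [-0.6  0.1  2.8] turn 0.002
```

View pics/s10.png

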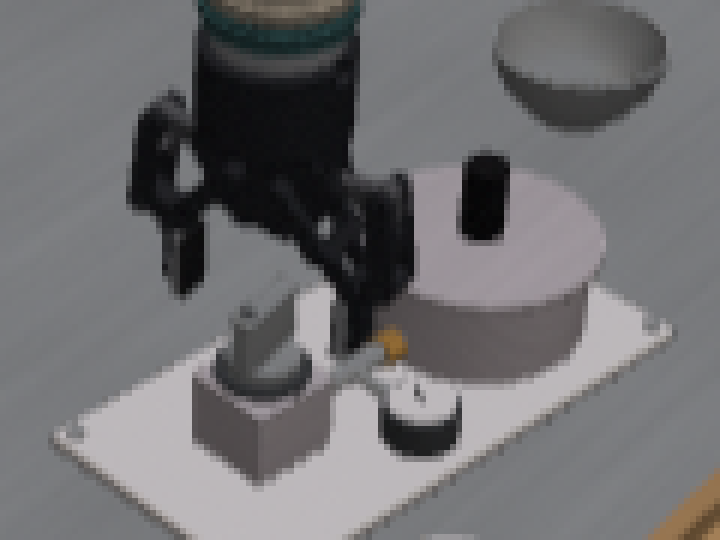

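Aligned on both sides of the wing. Going down 2 mm more and closing.

drive_tool(
  steps=[
    [0,0,2,0,0],
    [0,0,2,0,-1],
    [0,0,2,0,-1],
    [0,0,2,0,-1],
    [0,0,2,0,-1],
  ],
  squeeze=40,
)

```text
clock: 11.7
position: [0.5577, 0.1151, 0.0739]
ee_rot: [-0.0, 0.999, 0.051, -0.007]
contact_force: [-11.9, -2.6, 21.4]
width: 0.0126
```

drive_tool(
  steps=[
    [0,0,0,0,-1],
    [0,0,0,0,-1],
    [0,0,0,0,-1],
    [0,0,0,0,-1],
  ],
)

```text
clock: 12.1
position: [0.5577, 0.1151, 0.0741]
ee_rot: [-0.0, 0.999, 0.051, -0.007]
contact_force: [-1.6, 0.4, 3.2]
width: 0.0122
```

```bash
python3 go.py .5575 .115 .0725 -1.72
```

```text
t 12.1 pos [0.5577 0.1151 0.0741] yaw 0.1026 z [-0.015 -0.001 -1.   ] w 0.0122 F [-1.6  0.4  3.2] M [ 0.02 -0.09  0.06] q [ 0.08  0.4   1.73  0.    1.02 -0.02]
tool shift mm [-0.1  0.1  1.6] turn -1.319
```

drive_tool(
  steps=[
    [0,0,0,0.1,-1],
    [0,0,0,0.22,-1],
    [0,0,0,0.34,-1],
    [0,0,0,0.46,-1],
    [0,0,0,0.58,-1],
  ],
)

```text
clock: 12.6
position: [0.5577, 0.1152, 0.0741]
ee_rot: [0.002, 0.971, -0.239, -0.007]
contact_force: [-2.3, -0.1, 2.6]
width: 0.0122
```

```bash
python3 go.py .5577 .1151 .0741 -1.72;python3 - <<'E'
from h import *
im=manip.get_image("scene");cv2.imwrite("pics/s11.png",cv2.resize(im[165:255,290:410],(720,540),interpolation=3))
E
```

```text
t 12.6 pos [0.5577 0.1152 0.0741] yaw -0.4823 z [-0.015 -0.001 -1.   ] w 0.0122 F [-2.3 -0.1  2.6] M [ 0.12 -0.1   0.11] q [0.08 0.4  1.73 0.   1.02 0.56]
tool shift mm [-0.   0.1  0. ] turn 1.238
```

View pics/s11.png

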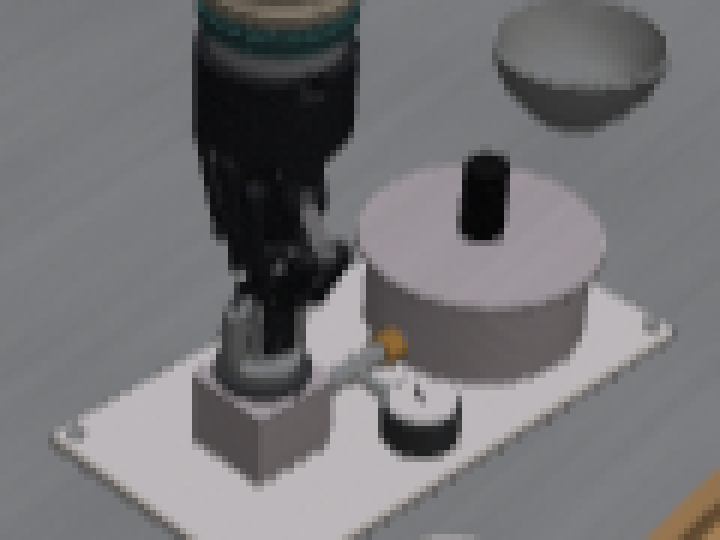

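The wing turns with the jaws: its near end is now at about scene px (330,220), having swung left. Continuing clockwise.

drive_tool(
  steps=[
    [0,0,0,0.12,-1],
    [0,0,0,0.24,-1],
    [0,0,0,0.36,-1],
    [0,0,0,0.48,-1],
    [0,0,0,0.6,-1],
  ],
)

```text
clock: 13.15
position: [0.5577, 0.1151, 0.0741]
ee_rot: [0.004, 0.856, -0.518, -0.006]
contact_force: [-0.9, -0.2, 2.1]
width: 0.0124
```

drive_tool(
  steps=[
    [0,0,0,0.12,-1],
    [0,0,0,0.24,-1],
    [0,0,0,0.36,-1],
    [0,0,0,0.45,-1],
  ],
)

```text
clock: 13.55
position: [0.5577, 0.1152, 0.0741]
ee_rot: [0.005, 0.718, -0.696, -0.005]
contact_force: [-2.7, 0.1, 1.3]
width: 0.0122
```

```bash
python3 go.py .5577 .1151 .0741 -1.72
```

```text
t 13.55 pos [0.5577 0.1152 0.0741] yaw -1.54 z [-0.015 -0.001 -1.   ] w 0.0122 F [-2.7  0.1  1.3] M [ 0.06 -0.12  0.06] q [0.08 0.4  1.73 0.   1.02 1.62]
tool shift mm [0.1 0.  0. ] turn 0.18
```

drive_tool(
  steps=[
    [0,0,0,0.05,-1],
    [0,0,0,0.1,-1],
    [0,0,0,0.14,-1],
    [0,0,0,0.14,-1],
  ],
)

```text
clock: 13.95
position: [0.5577, 0.1151, 0.0741]
ee_rot: [-0.006, -0.668, 0.744, 0.005]
contact_force: [-2.1, -0.9, 2.1]
width: 0.0122
```

```bash
python3 go.py .5577 .1151 .0741 -1.72
```

```text
t 13.95 pos [0.5577 0.1151 0.0741] yaw -1.6785 z [-0.015 -0.001 -1.   ] w 0.0122 F [-2.1 -0.9  2.1] M [ 0.02 -0.17 -0.05] q [0.08 0.4  1.73 0.   1.02 1.76]
tool shift mm [0. 0. 0.] turn 0.042
```

drive_tool(
  steps=[
    [0,0,0,0.03,-1],
    [0,0,0,0.06,-1],
    [0,0,0,0.08,-1],
    [0,0,0,0.08,-1],
  ],
)

```text
clock: 14.35
position: [0.5575, 0.1152, 0.0742]
ee_rot: [-0.006, -0.639, 0.77, 0.004]
contact_force: [-2.0, 1.4, 2.7]
width: 0.0126
```

```bash
python3 go.py .5577 .1151 .0741 -1.72
```

```text
t 14.35 pos [0.5575 0.1152 0.0742] yaw -1.7564 z [-0.015 -0.001 -1.   ] w 0.0126 F [-2.   1.4  2.7] M [0.16 0.05 0.94] q [0.08 0.4  1.73 0.   1.02 1.84]
tool shift mm [ 0.  -0.2  0.1] turn -0.036
```

The moment rose to 0.94 N·m about z at the expected yaw, so the screw is seated. I'll hold briefly, then back off to tool yaw -0.148.

drive_tool(
  steps=[
    [0,0,0,0,-1],
    [0,0,0,0.01,-1],
    [0,0,0,0.01,-1],
  ],
)

```text
clock: 14.65
position: [0.5575, 0.1151, 0.0742]
ee_rot: [-0.006, -0.635, 0.772, 0.004]
contact_force: [-2.1, -0.3, 2.3]
width: 0.0127
```

```bash
python3 go.py .5577 .1151 .0741 -0.148;python3 - <<'E'
from h import *
for n in("scene","top"):
    im=manip.get_image(n);cv2.imwrite(f"pics/{n}12.png",im)
im=cv2.imread("pics/scene12.png");cv2.imwrite("pics/s12.png",cv2.resize(im[165:255,290:410],(720,540),interpolation=3))
E
```

```text
t 14.65 pos [0.5575 0.1151 0.0742] yaw -1.7655 z [-0.015 -0.001 -1.   ] w 0.0127 F [-2.1 -0.3  2.3] M [ 0.1  -0.03  1.16] q [ 0.08  0.4   1.73 -0.    1.02  1.85]
tool shift mm [ 0.  -0.2  0.1] turn 1.524
```

View pics/s12.png

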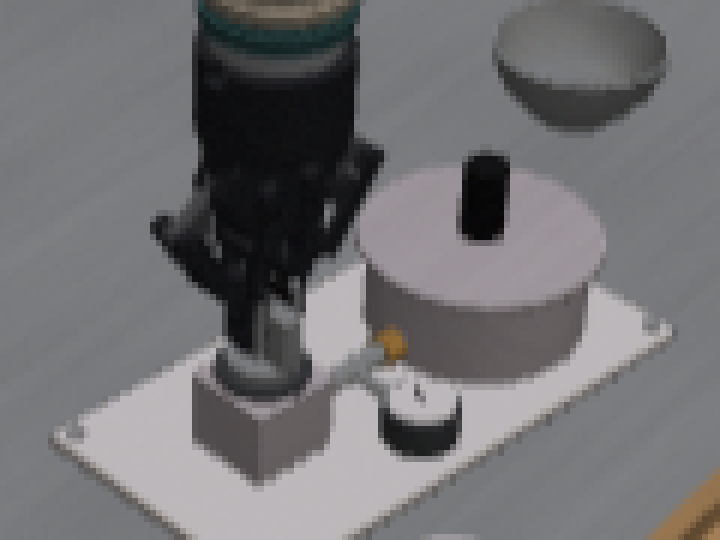

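The wing now lies along the plate's x, with its end at about scene px (338,221), so it is seated. The lid is unmoved. Backing off.

drive_tool(
  steps=[
    [0,0,0,-0.1,-1],
    [0,0,0,-0.22,-1],
    [0,0,0,-0.34,-1],
    [0,0,0,-0.46,-1],
    [0,0,0,-0.58,-1],
  ],
)

```text
clock: 15.25
position: [0.5575, 0.1149, 0.0742]
ee_rot: [0.005, 0.83, -0.558, -0.006]
contact_force: [-1.8, -1.2, 2.4]
width: 0.0124
```

drive_tool(
  steps=[
    [0,0,0,-0.12,-1],
    [0,0,0,-0.24,-1],
    [0,0,0,-0.36,-1],
    [0,0,0,-0.48,-1],
    [0,0,0,-0.6,-1],
  ],
)

```text
clock: 15.75
position: [0.5576, 0.1148, 0.0742]
ee_rot: [0.002, 0.958, -0.287, -0.007]
contact_force: [-1.1, 0.1, 3.0]
width: 0.0123
```

```bash
python3 go.py .5577 .1151 .0741 -0.148
```

```text
t 15.75 pos [0.5576 0.1148 0.0742] yaw -0.583 z [-0.015 -0.    -1.   ] w 0.0123 F [-1.1  0.1  3. ] M [-0.2  -0.08 -0.11] q [0.08 0.4  1.73 0.   1.02 0.66]
tool shift mm [-0.1 -0.3  0. ] turn -0.435
```

drive_tool(
  steps=[
    [0,0,0,-0.12,-1],
    [0,0,0,-0.24,-1],
    [0,0,0,-0.36,-1],
    [0,0,0,-0.43,-1],
    [0,0,0,-0.43,-1],
  ],
)

```text
clock: 16.25
position: [0.5577, 0.1147, 0.0742]
ee_rot: [0.001, 0.997, -0.078, -0.007]
contact_force: [-0.0, -0.2, 2.1]
width: 0.0121
```

drive_tool(
  steps=[
    [0,0,0,0,-1],
    [0,0,0,0,-1],
    [0,0,0,0,-1],
  ],
)

```text
clock: 16.55
position: [0.5577, 0.1147, 0.0742]
ee_rot: [0.001, 0.997, -0.078, -0.007]
contact_force: [-1.5, 0.0, 3.4]
width: 0.0122
```

```bash
python3 go.py .5577 .1151 .0741 -0.148;python3 - <<'E'
from h import *
for n in("scene","top"):
    im=manip.get_image(n);cv2.imwrite(f"pics/{n}13.png",im)
im=cv2.imread("pics/scene13.png");cv2.imwrite("pics/s13.png",cv2.resize(im[165:255,290:410],(720,540),interpolation=3))
im=cv2.imread("pics/top13.png");cv2.imwrite("pics/t13.png",im)
E
```

```text
t 16.55 pos [0.5577 0.1147 0.0742] yaw -0.1571 z [-0.015  0.    -1.   ] w 0.0122 F [-1.5  0.   3.4] M [-0.27 -0.16 -0.  ] q [0.08 0.4  1.73 0.   1.02 0.24]
tool shift mm [-0.1 -0.4  0.1] turn -0.009
```

View pics/s13.png

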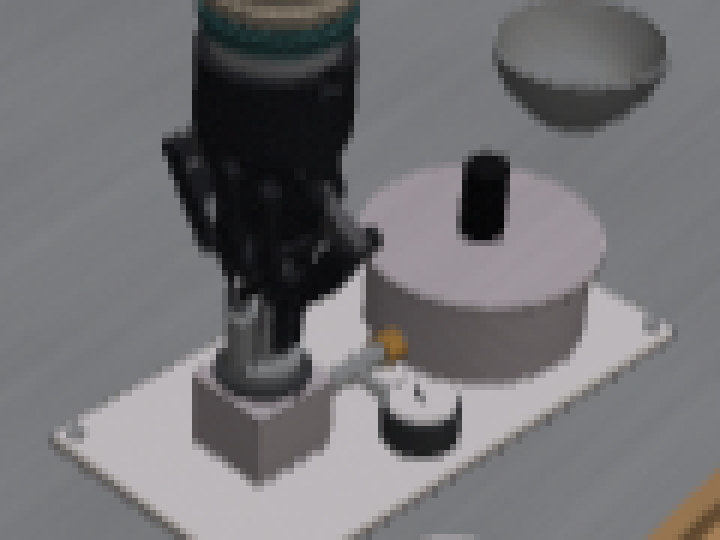

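View pics/t13.png

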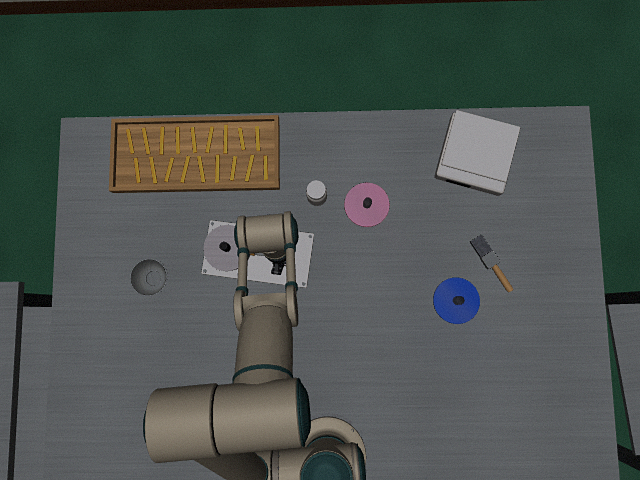

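The screw is gripped and still, with its near wing end at about scene px (330,222). Tool yaw is -0.157, so the screw angle is about 1.58. The lid is level at about px (370,205), and the bowl, jar and brush are unmoved in the top view. Handing in.

```bash
python3 -c "
from rig import manip
print(manip.sign_off()); print(manip.get_state()['clock'])"
```

```text
the job is handed in; nothing more can be done
None
the job is handed in; nothing more can be done
```

The job is handed in at about 16.6 s on the robot clock. The sign-off gave no verdict, so what follows rests on my own checks.

**Lid:** I picked the grey lid, not the pink or blue one, and lowered it onto the chamber until I felt about 5 N of contact. I then opened the fingers and lifted clear. The last pictures show it flush and level on the rim. By image measurement it was within about 1 mm of centred just before it went in.

**Screw:** I turned it clockwise until the moment about z jumped to about 1 N·m, at a tool yaw of about -1.72 rad, where I expected the seat. I then backed it off to a tool yaw of -0.157 rad, which I read as a screw angle of about 1.58 rad. It is still gripped with a 40 N squeeze and 12 mm finger opening, and is not moving.

**Bystanders:** the bowl, jar, brush and look-alike lids are where they started in the last top picture.

**Disagreements:**
- The cameras and the arm differed by about 1.5 to 2.7 mm in y, so I corrected the placing relative to the arm.
- The tool had drifted 0.02 rad off vertical when I released the lid, but the lid settled level.

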